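# Gauge the heater well with the go pin

## Robot

A 7-joint arm with a two-finger parallel gripper is mounted at the origin on a cart in front of the work surface, level with it; the furniture and walls round the work are solid. World frame = base frame: x ahead of the robot, y to its left, z up, the work surface at z = 0. Lengths are in m, angles in rad, forces in N, time in s.
With the tool pointing down it reaches from about 0.4 to 0.85 m from the base axis. Payload 4.5 kg.
Tool frame: the origin (TCP) lies on the centre line of the jaws, within the pads' length; the fingertips stand ahead of it and the grasp point (between the pads) lies 11 mm behind it (bot.tips_ahead is the z of the fingertips in the tool frame, in m); z points along the fingers, y is the line along which they close (so a half turn about z gives the same grasp; the last joint's range is limited). The gripper opens to 88 mm and grips with 3 to 60 N. Pads are 18 mm wide; open, the fingers measure 123 mm over their backs; the gripper's body (75 mm by 187 mm) begins 45 mm behind the grasp point.
Start: joints at [1.268, 0.689, -0.195, 1.565, 0.157, 0.902, -0.215], TCP at [0.207, -0.59, 0.214] pointing down, gripper open.
Joint ranges: [-3.01, 3.01], [-0.46, 2.08], [-1.47, 1.51], [0.13, 2.56], [-1, 4.14], [0.04, 2.09], [-2.66, 2.66]. Speed limits (rad/s): [2.57, 2.57, 3.14, 3.14, 3.14, 3.14, 3.14].

## Interface

Orientations are given as a unit quaternion [w, x, y, z].
In Python, from rig import monitor, vision, order, bot gives the robot as it stands. The module is installed in compiled form; this text tells all that it offers.
- The arm moves only by the shell command python3 -m inch 'ROWS' [FORCE]. ROWS is JSON, a list of rows, each a list of 7 numbers: the shift along the tool's x, y, z in units of 15 cm (1.0 is 15 cm), then the turn, a rotation vector about the tool's x, y, z in units of 60 degrees (1.0 is 60 degrees), then the closure, from -1 (fully open) to 1 (shut), so that 0 is half open. A call has exactly 10 rows; each row is the pose to reach, as a shift and turn from the pose commanded when the call began, along the tool's axes at that moment; what a row does not reach only later rows make up. A row lasts 1/8 s, in which the tool goes at most 62.5 mm and 10.7 degrees, less where a joint would pass 70% of its speed; a pose out of reach is approached as far as the arm can. A call with a number of a shift or a turn outside -1 to 1 is refused whole. A call with a gripper value outside its range is refused whole. The fingers move at their own pace and stop on an object; FORCE is the grip in N (left out, the last holds). Time passes only in rows, so rows that repeat a pose let the fingers close, or fill a call up. It gives the time, the measured TCP pose, the force, the opening and the grip force at its end, in the units of the state.
- monitor.sense(): the state, without advancing time (a new reading comes with each control period).
- vision.snapshot(name): name is "side" or "top"; returns the picture (420x560x3 uint8, red, green, blue); there is no depth.
- vision.get_calibration(name): a dict with "intrinsics" (3x3 intrinsics, pixels), "eye" and "orientation" of the camera in the world. Camera axes: x right, y up, looking along -z (the intrinsics and any distortion apply to the point x, -y, -z); pixel columns grow to the right and rows downward; lengths in m; the calibration is good to about 2 mm. A picture is of the moment at which its call begins. get_calibration takes no time and is no camera call.
- order.hand_in(): hands the job in; it is judged then, once.
The state is a dict: "time": time; "joints": joint angles; "dq": joint speeds; "joint_efforts": joint torques, N m; "tool_pos": TCP position; "tcp_rot": TCP orientation; "force": force on the tool from outside, world axes, zero at the start; "ft_torque": the same for the moment, N m; "opening": opening from 0.0 (shut) to 1.0 (fully open); "gripper_force": force on a finger pad.
Only numpy, scipy, OpenCV 4.12 (cv2) and the standard library are available. Lean on these libraries where they do the work, as an engineer would, in place of code of your own. Each camera call takes 0.05 s, during which the arm holds its last target. There are 200 camera calls.

## Task

Check the well of the dry-block heater with the go gauge: take the green-gripped pin from its stand, tilt it some 15 degrees or more so that its lower edge goes into the round well first, feel for the well's wall, then straighten it and slide it fully home until its flange sits flat on the metal plate, and let go of it. The fit is tight and the plate with the well is clamped somewhere off the heater's middle, so work slowly, by feel, and never press the pin against the heater with more than 20 N. Leave the red-gripped pin in the stand and the green-capped bottle alone.

Things in the scene. Friction and masses are not known exactly. Their poses are not given: they have to be found in the camera images.
- go_pin: go gauge pin, 92 mm long, 70-130 g, loose: round steel shank 20.0 mm thick, 45 mm long (0.6 mm foot chamfer), then a steel flange 34 mm wide, 5 mm thick, then a green square grip 20 x 20 mm, 42 mm tall. Origin: centre of the foot; z along the pin to the grip, x and y square to the grip's faces. It stands upright in either hole of the stand, flange on the stand's top.
- go_pin_shoulder (a point): the centre of the flange's underside, 45 mm up the go pin from its foot; it lies on the plate's top when the pin is home
- nogo_pin: the no-go gauge pin: like the go pin but with a red grip and a shank 23 mm in diameter that does not fit the well; stands in the other hole of the stand; not to be moved
- pin_stand: grey stand on a black foot, 74 x 170 x 62 mm, fixed. Origin: centre of its underside, z up. Two holes 26 mm wide at y = +45 and -45 mm of its frame hold the pins loosely
- heater: white dry-block heater, 150 x 124 x 66 mm, fixed. Origin: centre of its underside, z up, -x its front with display. On it a flat aluminium slide plate, 114 (x) x 62 (y) mm, top 70 mm up, with one upright round well 21.2 mm wide, over 48 mm deep. The plate is clamped rigidly, but up to 14 mm off centre either way along the heater's x (exact in y): no reading tells it; feel or look.
- well_nominal (a point): fixed point on the heater: middle of the housing at the height of the plate's top (70 mm); the true well mouth (0.6 mm chamfer) is centred up to 14 mm from it along the heater's x axis, in the same plane. Axes as the heater's
- green_bottle: small brown dropper bottle with a green cap, 31 mm wide, 70 mm tall, loose; a bystander. Origin: centre of its underside
Things that resemble listed ones, but are neither listed nor needed, are in the scene too. What is shaped like the go_pin but purple or yellow is not meant.

How it is judged:
On the way, in this order (a step that is already met when the one before it is completed fails the run):
1. the go pin is lifted clear of the stand (height (world z) of go_pin above 0.07 m and horizontal distance between go_pin and pin_stand below 0.12 m), for 0.1 s.
2. the go pin's lower edge is in the mouth of the well while the pin is tilted by more than 7 degrees: the centre of its foot is level with the plate's top or lower (angle between go_pin's own z axis and vertical above 0.12 rad and z of go_pin in the frame of well_nominal below 0 m and horizontal distance between go_pin and well_nominal below 0.026 m), for 0.05 s.
At the end, for the whole second after the job is handed in: the go pin stands upright (within 0.06 rad) and at rest in the well, its flange within 2 mm of the plate's top and within 18 mm of the housing's middle, released; the no-go pin still stands upright in its hole in the stand (z of go_pin_shoulder in the frame of well_nominal below 0.002 m and horizontal distance between go_pin_shoulder and well_nominal below 0.018 m and angle between the z axis of go_pin and the z axis of heater, either way round below 0.06 rad and linear speed of go_pin below 0.01 m/s and angle between nogo_pin's own z axis and vertical below 0.2 rad and horizontal distance between nogo_pin and pin_stand below 0.055 m); the robot touches nothing.
It fails at once if the go pin is pressed against the heater or its plate with more than 20 N (contact force between go_pin and heater above 20 N).
It fails at once if the no-go pin is pulled up or shifted by more than 10 mm (distance of nogo_pin from where it was at the start of the episode above 0.01 m).
It fails at once if the green-capped bottle is shifted by more than 20 mm (distance of green_bottle from where it was at the start of the episode above 0.02 m).
It also fails if it takes over 67 s, if anything falls off the work surface, if the arm or the gripper's body presses on something with over 40 N, if the wrist force passes 120 N, or if a joint passes its speed limit or range.

## Working session

There is one attempt and no reset: what is moved stays moved. The work goes in short steps, Python scripts to look and compute and a shell command to move; the robot and the scene stay as the last step left them, time stands still between calls to the robot, and variables do not carry over. Pictures are saved under pics/ and viewed, at most 10 in all, crops included, and the job is handed in when it is done.

```bash
mkdir -p pics
python3 - <<'E'
from rig import monitor, vision, order, bot
import cv2,numpy as np
print(bot.tips_ahead)
for n in("side","top"):
    im=vision.snapshot(n); cv2.imwrite(f"pics/{n}0.png",im[:,:,::-1]); np.save(f"{n}0.npy",im)
    print(n,vision.get_calibration(n))
print(monitor.sense())
E
```

```text
0.008
side {'intrinsics': array([[413.85477482,   0.        , 282.42700448],
       [  0.        , 413.85477482, 210.73751094],
       [  0.        ,   0.        ,   1.        ]]), 'eye': array([0.84356013, 0.46751941, 0.71199575]), 'orientation': array([0.30243386, 0.1128279 , 0.36133684, 0.87477958])}
top {'intrinsics': array([[475.75266376,   0.        , 278.13328651],
       [  0.        , 475.75266376, 203.46136193],
       [  0.        ,   0.        ,   1.        ]]), 'eye': array([ 0.35983465, -0.0598135 ,  1.38578466]), 'orientation': array([ 0.70836173,  0.03515259, -0.02594251, -0.70449624])}
{'time': 0.1, 'joints': array([ 1.2677912 ,  0.68987482, -0.19451131,  1.56619458,  0.15728597,
        0.90248042, -0.21507517]), 'dq': array([ 0.00011509, -0.00210439,  0.00082554, -0.00204811, -0.00314747,
       -0.00228272, -0.00057762]), 'joint_efforts': array([-2.48332675e-03, -5.28500533e+01, -1.27135098e+00, -1.53837329e+01,
       -5.25804050e-02,  2.04840639e-03,  6.31932403e-05]), 'tool_pos': array([ 0.20631284, -0.58935599,  0.21321792]), 'tcp_rot': array([-7.62713982e-04,  9.85846753e-01,  1.67647143e-01, -1.84113479e-04]), 'force': array([-0.42558679,  0.04716521, -0.18021492]), 'ft_torque': array([-0.02837318,  0.0238423 , -0.01320425]), 'gripper_force': 0.0, 'opening': 0.9979795403313807}
```

View pics/side0.png

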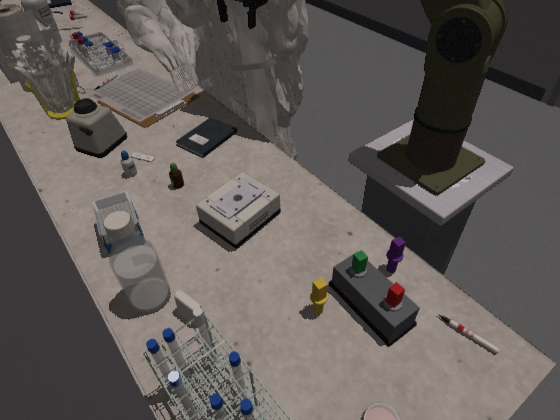

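View pics/top0.png

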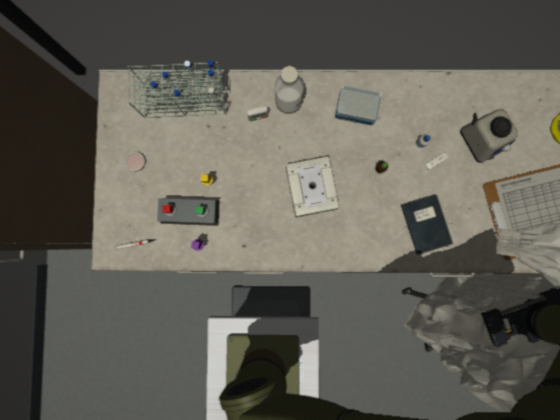

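The side view shows the green pin at (360,262) and red at (395,295) in the stand, the heater at (238,205), with decoys yellow (319,297) and purple (396,250). In the top view green is at (200,210), red at (168,209), and the well is near (312,186). The bottle is at (381,167), well away.

```bash
cat > h.py <<'E'
import numpy as np,cv2
from rig import monitor, vision, order, bot
from scipy.spatial.transform import Rotation as R
def rot(q): return R.from_quat([q[1],q[2],q[3],q[0]])
def ray(n,u,v):
    c=vision.get_calibration(n); d=np.linalg.solve(c["intrinsics"],[u,v,1]); d=np.array([d[0],-d[1],-d[2]])
    return c["eye"],rot(c["orientation"]).apply(d)
def onz(n,u,v,z):
    e,d=ray(n,u,v); return e+d*(z-e[2])/d[2]
def tri(a,b):
    (e1,d1),(e2,d2)=ray(*a),ray(*b); s=np.linalg.lstsq(np.c_[d1,-d2],e2-e1,rcond=None)[0]
    p,q=e1+s[0]*d1,e2+s[1]*d2; return (p+q)/2,np.linalg.norm(p-q)
def proj(n,p):
    c=vision.get_calibration(n); q=rot(c["orientation"]).inv().apply(np.array(p)-c["eye"]); k=c["intrinsics"]@[q[0],-q[1],-q[2]]; return k[:2]/k[2]
def blobs(m,amin=15):
    n,l,s,c=cv2.connectedComponentsWithStats(m.astype(np.uint8)); return [(s[i,4],c[i].round(1),s[i,:4],l==i) for i in range(1,n) if s[i,4]>=amin]
E
python3 - <<'E'
from h import *
for n in("side","top"):
    im=np.load(f"{n}0.npy"); hsv=cv2.cvtColor(im,cv2.COLOR_RGB2HSV)
    H,S,V=hsv[...,0],hsv[...,1],hsv[...,2]
    for nm,m in(("green",(H>45)&(H<85)&(S>120)&(V>40)),("red",((H<6)|(H>174))&(S>150)&(V>60))):
        for b in blobs(m): print(n,nm,b[:3], "minrect",cv2.minAreaRect(np.argwhere(b[3])[:,::-1].astype(np.float32)))
im=np.load("top0.npy")
crop=im[145:230,150:350]; cv2.imwrite("pics/topc.png",cv2.resize(crop,None,fx=4,fy=4,interpolation=cv2.INTER_CUBIC)[:,:,::-1])
g=cv2.cvtColor(im,cv2.COLOR_RGB2GRAY)
sub=g[150:222,280:345]; 
for b in blobs(sub>105,200): print("heater",b[:2],cv2.minAreaRect(np.argwhere(b[3])[:,::-1].astype(np.float32)))
dk=np.zeros_like(g,bool); dk[176:197,302:323]=g[176:197,302:323]<70
for b in blobs(dk,5): print("well",b[:3], onz("top",*b[1],0.07))
im=np.load("side0.npy"); cv2.imwrite("pics/sidec.png",cv2.resize(im[165:245,190:290],None,fx=7,fy=7,interpolation=cv2.INTER_CUBIC)[:,:,::-1])
E
```

```text
side green (np.int32(27), array([173.3, 166.8]), array([171, 164,   6,   8], dtype=int32)) minrect ((173.40000915527344, 167.3000030517578), (8.049844741821289, 4.0249223709106445), 63.43495178222656)
side green (np.int32(170), array([360.9, 260.9]), array([354, 251,  13,  23], dtype=int32)) minrect ((361.0269775390625, 261.6621398925781), (21.04306983947754, 11.672327995300293), 80.53767395019531)
side red (np.int32(16), array([71.5, 16.9]), array([70, 15,  4,  5], dtype=int32)) minrect ((71.5, 17.0), (4.0, 3.0), 90.0)
side red (np.int32(27), array([77.3, 36.7]), array([72, 33, 11,  8], dtype=int32)) minrect ((77.45081329345703, 36.45901107788086), (11.523320198059082, 3.456996202468872), 39.80556869506836)
side red (np.int32(165), array([397.2, 291.8]), array([389, 283,  16,  23], dtype=int32)) minrect ((398.1154479980469, 293.076904296875), (21.0786075592041, 13.812033653259277), 70.55996704101562)
side red (np.int32(26), array([460. , 327.5]), array([457, 325,   7,   6], dtype=int32)) minrect ((460.00006103515625, 327.5), (4.919349670410156, 4.472135543823242), 26.56505012512207)
top green (np.int32(19), array([383.8, 164.8]), array([382, 163,   5,   5], dtype=int32)) minrect ((383.75006103515625, 164.75003051757812), (3.535533905029297, 4.242640495300293), 45.0)
top green (np.int32(54), array([199.9, 209.8]), array([196, 207,   9,   7], dtype=int32)) minrect ((200.0, 210.0), (6.0, 8.0), 90.0)
top red (np.int32(59), array([166.6, 208.3]), array([163, 205,   8,   8], dtype=int32)) minrect ((166.5, 208.5), (7.0, 7.0), 90.0)
heater (np.int32(4607), array([32. , 35.7])) ((32.0, 35.5), (71.0, 64.0), 90.0)
well (np.int32(20), array([311.9, 185.7]), array([310, 184,   5,   5], dtype=int32)) [ 0.52387184 -0.13598668  0.07      ]
```

View pics/topc.png

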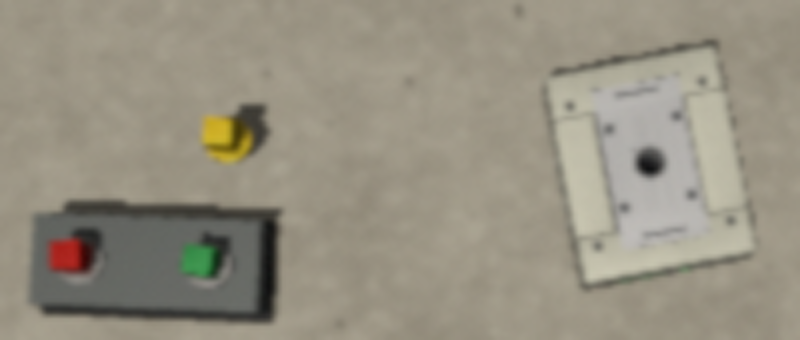

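View pics/sidec.png

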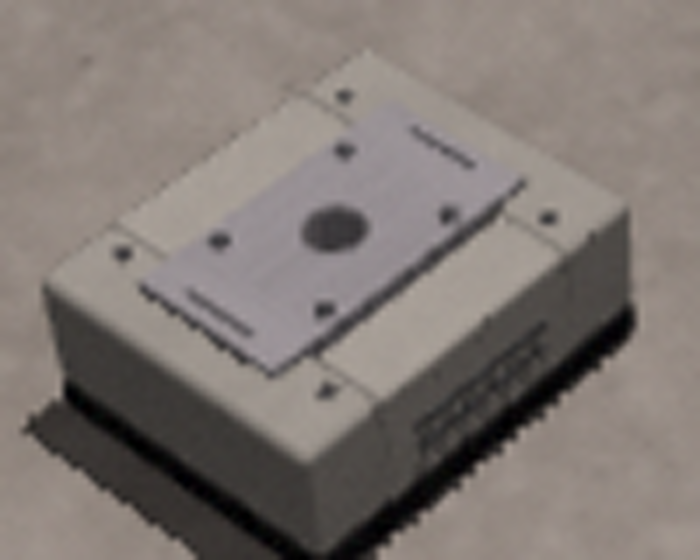

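The top crop shows the well at crop (650,162) → (312,185.5). The heater top corners are at crop (548,72), (717,42), (754,254), (585,287), and the green grip's top face is near crop (199,259). The side crop shows the well at crop (335,229) → (237.4,197.3).

Run:
```python
from h import *
np.set_printoptions(precision=4,suppress=True)
up=lambda p,f,o:((p[0]+.5)/f-.5+o[0],(p[1]+.5)/f-.5+o[1])
T=lambda p,z:onz("top",*up(p,4,(150,145)),z)
S=lambda p,z:onz("side",*up(p,7,(190,165)),z)
c=[T(p,0.066) for p in((548,72),(717,42),(754,254),(585,287))]
print("hc top",np.mean(c,0),[np.linalg.norm(c[i]-c[i-1]) for i in range(4)],[np.degrees(np.arctan2(*(c[i]-c[i-1])[[1,0]])) for i in range(4)])
c=[S(p,0.066) for p in((45,285),(368,50),(630,210),(310,462))]
print("hc side",np.mean(c,0),[np.linalg.norm(c[i]-c[i-1]) for i in range(4)],[np.degrees(np.arctan2(*(c[i]-c[i-1])[[1,0]])) for i in range(4)])
print("well T",T((650,162),.07),"S",S((335,229),.07), tri(("top",*up((650,162),4,(150,145))),("side",*up((335,229),7,(190,165)))))
c=[T(p,0.062) for p in((36,213),(263,220),(268,310),(33,302))]
print("stand",np.mean(c,0),[np.linalg.norm(c[i]-c[i-1]) for i in range(4)],[np.degrees(np.arctan2(*(c[i]-c[i-1])[[1,0]])) for i in range(4)])
print("green top",T((199,259),.109), "flange", T((210,264),.067),"red",T((67,256),.109))
im=np.load("side0.npy"); cv2.imwrite("pics/sides.png",cv2.resize(im[235:345,320:430],None,fx=5,fy=5,interpolation=cv2.INTER_CUBIC)[:,:,::-1])
g=cv2.cvtColor(np.load("top0.npy"),cv2.COLOR_RGB2GRAY);
```

```text
hc top [ 0.5251 -0.1375  0.066 ] [np.float64(0.15312560612861717), np.float64(0.12040013019986302), np.float64(0.15111659180637022), np.float64(0.11959786285821637)] [np.float64(9.912168079126035), np.float64(-79.60227880783651), np.float64(-170.40494442307465), np.float64(101.36469587446446)]
hc side [ 0.5228 -0.1339  0.066 ] [np.float64(0.11932191558530773), np.float64(0.14806134549672173), np.float64(0.12288161649420982), np.float64(0.1439605968063961)] [np.float64(-77.96793493544783), np.float64(-167.74552895151123), np.float64(100.10640681153004), np.float64(10.871597773901179)]
well T [ 0.5255 -0.1366  0.07  ] S [ 0.5223 -0.1372  0.07  ] (array([ 0.5243, -0.1358,  0.0723]), np.float64(0.002213087474855541))
stand [0.4551 0.2123 0.062 ] [np.float64(0.06246095898011751), np.float64(0.15960873635968878), np.float64(0.06316191436301827), np.float64(0.1645783950828896)] [np.float64(-0.3362260763974534), np.float64(-91.49451340879448), np.float64(-175.83229592393099), np.float64(88.3643024800747)]
green top [0.4534 0.1695 0.109 ] flange [0.453  0.1693 0.067 ] red [0.4549 0.2588 0.109 ]
```

View pics/sides.png

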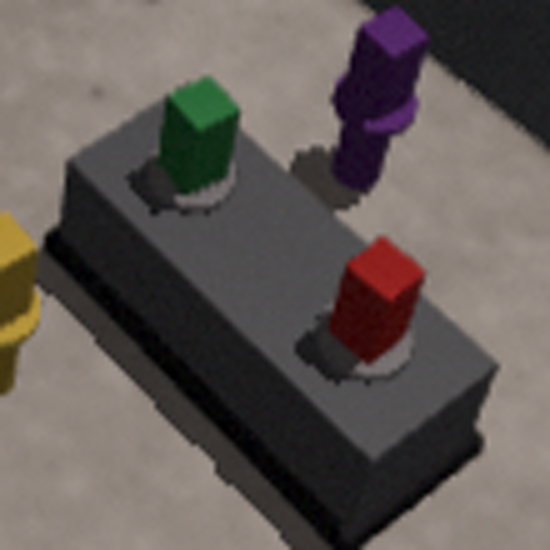

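Side crop: the green grip's top-face corners are near (207,78), (240,106), (203,130), (167,93). The red pin is about 90 mm away, and the purple decoy stands behind the stand.

```bash
python3 - <<'E'
from h import *
np.set_printoptions(precision=4,suppress=True)
up=lambda p,f,o:((p[0]+.5)/f-.5+o[0],(p[1]+.5)/f-.5+o[1])
c=[onz("side",*up(p,5,(320,235)),.109) for p in((207,78),(240,108),(204,130),(167,93))]
print("green side",np.mean(c,0),[np.linalg.norm(c[i]-c[i-1]) for i in range(4)],[np.degrees(np.arctan2(*(c[i]-c[i-1])[[1,0]]))%90 for i in range(4)])
c=[onz("side",*up(p,5,(320,235)),.062) for p in((70,160),(375,458),(497,366))]
print([np.degrees(np.arctan2(*(c[i]-c[i-1])[[1,0]]))%90 for i in (1,2)], c)
print("purple",onz("side",*up((355,185),5,(320,235)),0))
E
python3 -m inch '[[0.3,0,0,0,0,0,-1],[0.6,-0.3,0,0,0,0,-1],[0.9,-0.6,0,0,0,0,-1],[1,-0.9,0,0,0,0,-1],[1,-1,0,0,0,0,-1],[1,-1,0,0,0,0,-1],[1,-1,0,0,0,0,-1],[1,-1,0,0,0,0,-1],[1,-1,0,0,0,0,-1],[1,-1,0,0,0,0,-1]]'
```

```text
green side [0.4498 0.1713 0.109 ] [np.float64(0.017069686921472454), np.float64(0.017527034716440817), np.float64(0.0175141634791776), np.float64(0.02070265221362798)] [np.float64(75.94545789517011), np.float64(87.84214489886018), np.float64(86.66760077263822), np.float64(85.60694681053677)]
[np.float64(88.47241886777194), np.float64(87.70288581792741)] [array([0.48 , 0.136, 0.062]), array([0.4842, 0.2946, 0.062 ]), array([0.4231, 0.297 , 0.062 ])]
purple [0.361  0.1881 0.    ]
time: 1.35
tool_pos: [0.2985, -0.399, 0.2138]
tcp_rot: [-0.0, 0.986, 0.167, -0.0]
force: [-0.3, 0.8, -0.5]
opening: 1.001
gripper_force: 0.0
```

```bash
python3 -m inch '[[0.3,-0.3,0,0,0,-0.1,-1],[0.6,-0.6,0,0,0,-0.2,-1],[0.9,-0.9,0,0,0,-0.283,-1],[1,-1,0,0,0,-0.283,-0.5],[1,-1,0,0,0,-0.283,0],[1,-1,0,0,0,-0.283,0],[1,-1,0,0,0,-0.283,0],[1,-1,0,0,0,-0.283,0],[1,-1,0,0,0,-0.283,0],[1,-1,0,0,0,-0.283,0]]'
python3 - <<'E'
from h import *
s=monitor.sense();r=rot(s["tcp_rot"]);print(r.inv().apply(np.array([.452,.170,.18])-s["tool_pos"])/.15, r.as_matrix()[:,0])
E
```

```text
time: 2.6
tool_pos: [0.3905, -0.2078, 0.2139]
tcp_rot: [0.0, 0.95, 0.311, 0.0]
force: [-0.2, -0.1, -0.2]
opening: 0.501
gripper_force: 0.0
[ 1.82020451 -1.7885999   0.22593152] [ 8.06400461e-01  5.91369847e-01 -2.17753129e-05]
```

```bash
python3 -m inch '[[0.25,-0.25,0,0,0,0,0],[0.5,-0.5,0,0,0,0,0],[0.75,-0.75,0,0,0,0,0],[1,-1,0,0,0,0,0],[1,-1,0,0,0,0.16,0],[1,-1,0,0,0,0.33,0],[1,-1,0,0,0,0.5,0],[1,-1,0,0,0,0.654,0],[1,-1,0,0,0,0.654,0],[1,-1,0,0,0,0.654,0]]'
python3 - <<'E'
from h import *
s=monitor.sense();r=rot(s["tcp_rot"]);print(r.inv().apply(np.array([.452,.170,.18])-s["tool_pos"])/.15, r.as_matrix()[:,0])
E
```

```text
time: 3.85
tool_pos: [0.4227, 0.0022, 0.2139]
tcp_rot: [0.0, 1.0, -0.024, 0.0]
force: [0.6, -0.1, -0.2]
opening: 0.5
gripper_force: 0.0
[ 0.14032696 -1.12709464  0.22599092] [ 9.98813735e-01 -4.86941551e-02  3.25828091e-05]
```

```bash
python3 -m inch '[[0.14,-0.3,0,0,0,0,0],[0.14,-0.6,0,0,0,0,0],[0.14,-0.9,0,0,0,0,0],[0.14,-1,0.1,0,0,0,0],[0.14,-1,0.2,0,0,0,0],[0.14,-1,0.2,0,0,0,0],[0.14,-1,0.2,0,0,0,0],[0.14,-1,0.2,0,0,0,0],[0.14,-1,0.2,0,0,0,0],[0.14,-1,0.2,0,0,0,0]]'
python3 -m inch '[[0,-0.127,0,0,0,0,0],[0,-0.127,0.15,0,0,0,0],[0,-0.127,0.3,0,0,0,0],[0,-0.127,0.45,0,0,0,0],[0,-0.127,0.6,0,0,0,0],[0,-0.127,0.69,0,0,0,0],[0,-0.127,0.69,0,0,0,0],[0,-0.127,0.69,0,0,0,0.3],[0,-0.127,0.69,0,0,0,0.6],[0,-0.127,0.69,0,0,0,0.8]]' 20
```

```text
time: 5.1
tool_pos: [0.4516, 0.1507, 0.1841]
tcp_rot: [-0.0, 1.0, -0.026, 0.0]
force: [-0.8, -0.4, -0.2]
opening: 0.498
gripper_force: 0.0
time: 6.35
tool_pos: [0.4528, 0.1701, 0.0809]
tcp_rot: [-0.0, 1.0, -0.026, 0.0]
force: [-0.1, 0.4, 1.6]
opening: 0.225
gripper_force: 19.6
```

```bash
python3 -m inch '[[0,0,-0.05,0,0,0,0.8],[0,0,-0.15,0,0,0,0.8],[0,0,-0.3,0,0,0,0.8],[0,0,-0.45,0,0,0,0.8],[0,0,-0.6,0,0,0,0.8],[0,0,-0.65,0,0,0,0.8],[0,0,-0.65,0,0,0,0.8],[0,0,-0.65,0,0,0,0.8],[0.1,0.2,-0.65,0,0,0,0.8],[0.15,0.4,-0.65,0,0,0,0.8]]' 25
python3 - <<'E'
from h import *
im=vision.snapshot("side"); np.save("side1.npy",im)
cv2.imwrite("pics/side1.png",cv2.resize(im[190:330,300:440],None,fx=4,fy=4,interpolation=cv2.INTER_CUBIC)[:,:,::-1])
s=monitor.sense();r=rot(s["tcp_rot"]);print(s["opening"],s["force"],s["tool_pos"],r.inv().apply(np.array([.524,-.1365,.178])-s["tool_pos"])/.15)
E
```

```text
time: 7.6
tool_pos: [0.472, 0.1082, 0.177]
tcp_rot: [0.0, 1.0, -0.025, -0.0]
force: [0.7, 0.3, -0.3]
opening: 0.221
gripper_force: 24.6
0.22065394649007633 [ 0.78011001 -4.3407015  -0.94228721] [0.4722928  0.10236332 0.17705033] [4.36131784e-01 1.56986161e+00 3.90740278e-04]
```

View pics/side1.png

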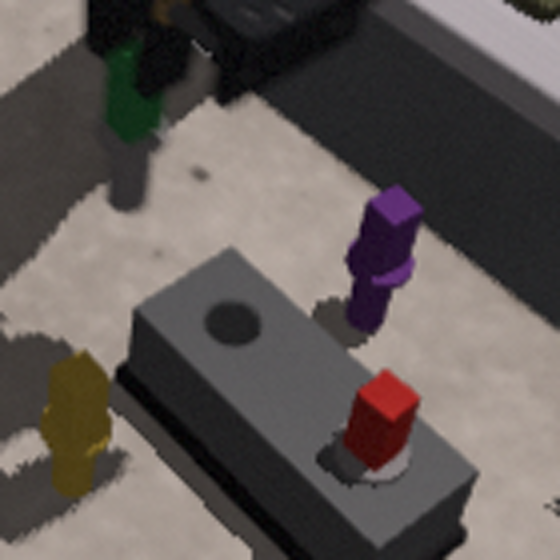

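The pin is held upright in the gripper, and the hole in the stand is empty. The red pin is untouched. Moving to the heater and tilting.

```bash
python3 -m inch '[[0.1,0.25,0,0,0,0,0.8],[0.2,0.5,0,0,0,0,0.8],[0.3,0.75,0,0,0,0,0.8],[0.3,0.95,0,0,0,0,0.8],[0.3,1,0,0,0,0,0.8],[0.3,1,0,0,0,0,0.8],[0.3,1,0,0.05,0,0,0.8],[0.3,1,0,0.12,0,0,0.8],[0.3,1,0,0.2,0,0,0.8],[0.3,1,0,0.283,0,0,0.8]]' 40
python3 - <<'E'
from h import *
s=monitor.sense();r=rot(s["tcp_rot"]);z=r.as_matrix()[:,2];print(s["opening"],s["force"],s["tool_pos"],z,r.inv().apply(np.array([.524,-.1365,.088])-.0639*z-s["tool_pos"])/.15)
E
```

```text
time: 8.9
tool_pos: [0.5093, -0.0408, 0.1783]
tcp_rot: [-0.149, 0.988, -0.024, 0.004]
force: [0.0, -0.0, -1.3]
opening: 0.214
gripper_force: 39.5
0.2140765116793936 [ 0.04659879 -0.02852068 -1.30202402] [ 0.5092929  -0.04079971  0.17825851] [ 0.01483509  0.29529338 -0.95529144] [ 0.12809388  0.78222336 -0.03812202]
```

```bash
python3 -m inch '[[0.1,0.2,0,0,0,0,0.8],[0.13,0.4,0,0,0,0,0.8],[0.13,0.6,-0.02,0,0,0,0.8],[0.13,0.72,-0.04,0,0,0,0.8],[0.13,0.78,-0.04,0,0,0,0.8],[0.13,0.78,-0.04,0,0,0,0.8],[0.13,0.78,-0.04,0,0,0,0.8],[0.13,0.78,-0.04,0,0,0,0.8],[0.13,0.78,-0.04,0,0,0,0.8],[0.13,0.78,-0.04,0,0,0,0.8]]'
python3 - <<'E'
from h import *
s=monitor.sense();r=rot(s["tcp_rot"]);z=r.as_matrix()[:,2];f=s["tool_pos"]+.0639*z;print(s["force"],s["tool_pos"],"foot",f)
a=vision.snapshot("side");b=vision.snapshot("top");np.save("side2.npy",a);np.save("top2.npy",b)
k=lambda i,u,v,w,h,f:cv2.resize(i[v:v+h,u:u+w],None,fx=f,fy=f,interpolation=cv2.INTER_CUBIC)
cv2.imwrite("pics/c2.png",np.hstack([k(a,200,150,75,85,6),k(b,285,155,50,75,6)[:510]] if 0 else [k(a,200,150,75,85,6),cv2.resize(b[155:240,285:340],(330,510),interpolation=cv2.INTER_CUBIC)])[:,:,::-1])
print(proj("side",f),proj("top",f),proj("side",[.524,-.1365,.07]))
E
```

```text
time: 10.15
tool_pos: [0.5226, -0.1577, 0.1496]
tcp_rot: [-0.148, 0.989, -0.025, 0.004]
force: [0.3, -0.2, -0.5]
opening: 0.212
gripper_force: 39.5
[ 0.27174583 -0.21180224 -0.46719702] [ 0.52263933 -0.15772755  0.14957818] foot [ 0.52360547 -0.13909454  0.08846282]
[235.66054307 191.07545037] [313.42334791 184.97011218] [236.97880611 197.78347619]
```

View pics/c2.png

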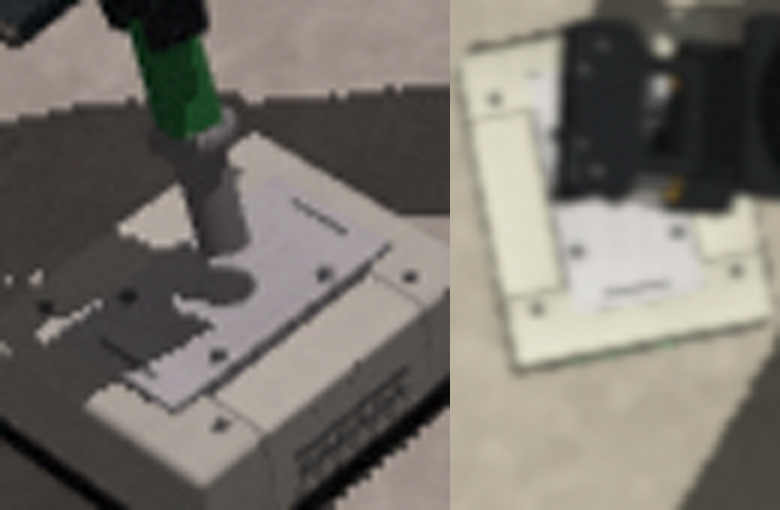

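Side crop: the tilted pin's foot spans about (203..248, 257) and sits over the well, whose right end is at (255,285). It looks roughly aligned. I'll measure the shank's edges precisely against the prediction.

Run:
```python
from h import *
np.set_printoptions(precision=1,suppress=True,linewidth=150)
im=np.load("side2.npy"); g=cv2.cvtColor(im,cv2.COLOR_RGB2GRAY)
print("cols 228..248"); 
for v in range(178,202): print(v,g[v,228:249])
s=monitor.sense();r=rot(s["tcp_rot"]);M=r.as_matrix();f=s["tool_pos"]+.0639*M[:,2]
t=np.linspace(0,2*np.pi,73)
def ell(c,a,b,rad): 
    P=np.array([proj("side",c+rad*(np.cos(q)*a+np.sin(q)*b)) for q in t]); return P[:,0].min(),P[:,0].max(),P[:,1].min(),P[:,1].max()
print("foot rim",np.array(ell(f,M[:,0],M[:,1],.01)))
print("shank axis 20mm up edges",np.array(ell(f-.02*M[:,2],M[:,0],M[:,1],.01)))
print("well",np.array(ell(np.array([.524,-.1365,.07]),np.eye(3)[0],np.eye(3)[1],.0106)))
g0=cv2.cvtColor(np.load("side0.npy"),cv2.COLOR_RGB2GRAY); print("well0")
for v in range(192,204): print(v,g0[v,228:249])
```

```text
cols 228..248
178 [ 60  51  47  46  47  47  48  48  49  72  81  89 128 162 162 161 161 162 162 162 160]
179 [ 61  48  47  48  45  50  47  48  50  80  78 108 152 160 161 162 161 158 156 160 160]
180 [ 60  82  45  48  48  45  48  47  51  77  79 120 160 160 161 159 156 154 156 158 160]
181 [125 149  92  46  47  49  46  49  69  77  79 114 160 159 160 159 158 157 156 155 156]
182 [161 163 104  46  46  48  50  65  71  75  78  89 147 159 159 157 158 159 159 159 156]
183 [169 167 150  42  46  49  60  66  73  75  75  84 154 156 159 159 159 156 159 158 138]
184 [168 168 164  67  48  47  61  68  70  74  75  81 127 156 157 160 159 158 160 159 153]
185 [167 168 162  94  47  48  59  63  70  73  75  81 119 157 157 158 156 158 160 161 160]
186 [169 166 164 126  46  47  56  63  67  73  73  77  94 157 156 159 156 158 158 161 161]
187 [169 169 166 155  43  49  53  61  66  71  73  75  81 142 159 158 157 156 159 159 160]
188 [169 167 168 164  91  48  50  62  65  69  73  73  79 123 157 156 156 153 158 159 158]
189 [168 167 169 159  96  45  51  60  64  71  72  72  76 105 156 156 155 158 158 159 157]
190 [1
[... 1576 characters left out ...]
6 145 123  79  67  58  58  57  57  57  67 114 145 144 146 146 146 144]
197 [146 148 147 145 141  98  70  67  57  61  58  58  55  60  97 145 146 148 146 146 145]
198 [147 145 145 144 141  88  71  66  57  58  58  59  55  60 110 147 148 146 146 145 144]
199 [145 145 143 146 145 103  71  65  56  58  55  58  60  96 139 145 144 142 144 143 145]
200 [143 144 145 146 145 132 110  82  63  59  76  95 107 138 145 144 143 145 143 141 141]
201 [144 145 146 144 141 141 140 132 131 130 133 139 139 146 146 145 145 142 143 142 143]
202 [147 146 143 141 143 145 142 144 146 146 146 146 144 144 144 144 142 142 142 144 142]
203 [145 141 141 143 144 144 145 145 147 147 146 144 144 144 144 144 142 143 143 127  87]
```

```bash
cat > d.py <<'E'
import sys
from h import *
# usage: d.py x y z  -> shift in tool units to bring the foot centre there
np.set_printoptions(precision=4,suppress=True)
s=monitor.sense();r=rot(s["tcp_rot"]);z=r.as_matrix()[:,2];f=s["tool_pos"]+.0639*z
print("t",round(s["time"],2),"foot",f,"F",s["force"],"M",s["ft_torque"],"tilt",np.degrees(np.arccos(-z[2])))
if len(sys.argv)>3: print("shift",r.inv().apply(np.array(sys.argv[1:4],float)-f)/.15)
print("world x,y,z 1mm =",(r.inv().as_matrix().T*.001/.15).tolist())
E
python3 d.py .5247 -.1354 .0745
```

```text
t 10.25 foot [ 0.5236 -0.1392  0.0884] F [-0.0334 -0.4397 -0.1465] M [-0.2603  0.0308  0.057 ] tilt 16.976654203100498
shift [0.0063 0.0024 0.0962]
world x,y,z 1mm = [[0.006657769897279566, -0.00032925374532829073, 0.00010067974230097981], [-0.000344302795252576, -0.006367651992957977, 0.0019439413896010368], [1.5653677327594787e-07, -0.001946546817369169, -0.006376158710989764]]
```

```bash
python3 -m inch '[[0.006,0,0.02,0,0,0,0.8],[0.006,0,0.04,0,0,0,0.8],[0.006,0.002,0.06,0,0,0,0.8],[0.006,0.002,0.08,0,0,0,0.8],[0.006,0.002,0.09,0,0,0,0.8],[0.006,0.002,0.096,0,0,0,0.8],[0.006,0.002,0.096,0,0,0,0.8],[0.006,0.002,0.096,0,0,0,0.8],[0.006,0.002,0.096,0,0,0,0.8],[0.006,0.002,0.096,0,0,0,0.8]]' 25
python3 d.py .5247 -.1354 .0715
```

```text
time: 11.5
tool_pos: [0.5238, -0.1541, 0.1357]
tcp_rot: [-0.148, 0.989, -0.026, 0.004]
force: [0.2, -0.1, -1.6]
opening: 0.214
gripper_force: 24.6
t 11.5 foot [ 0.5247 -0.1355  0.0746] F [ 0.2491 -0.0528 -1.5834] M [-0.2411  0.0259 -0.0406] tilt 16.97240366168156
shift [-0.0002  0.0056  0.0198]
world x,y,z 1mm = [[0.00665776479493015, -0.0003290555251809788, 0.00010166042091702371], [-0.0003443994615368695, -0.006367806928079381, 0.001943416677411665], [1.179290579358209e-06, -0.0019460734396462408, -0.006376303099855091]]
```

```bash
python3 -m inch '[[0,0.001,0.002,0,0,0,0.8],[0,0.001,0.004,0,0,0,0.8],[0,0.002,0.006,0,0,0,0.8],[0,0.002,0.008,0,0,0,0.8],[0,0.003,0.01,0,0,0,0.8],[0,0.003,0.012,0,0,0,0.8],[0,0.004,0.014,0,0,0,0.8],[0,0.004,0.016,0,0,0,0.8],[0,0.005,0.018,0,0,0,0.8],[0,0.0055,0.02,0,0,0,0.8]]'
python3 d.py .5247 -.1369 .0695
```

```text
time: 12.75
tool_pos: [0.5237, -0.154, 0.1325]
tcp_rot: [-0.148, 0.989, -0.026, 0.004]
force: [0.1, 0.4, -0.7]
opening: 0.224
gripper_force: 24.6
t 12.75 foot [ 0.5247 -0.1354  0.0714] F [ 0.1395  0.4261 -0.6953] M [-0.343   0.0617 -0.01  ] tilt 16.97455123149893
shift [0.0008 0.0134 0.009 ]
world x,y,z 1mm = [[0.006657743561266861, -0.0003297444548917676, 0.00010081523358226951], [-0.0003448116771132865, -0.006367698137787511, 0.001943700022582761], [1.5550060841423505e-07, -0.001946312787023205, -0.006376230152318373]]
```

```bash
python3 -m inch '[[0,0.002,-0.001,0,0,0,0.8],[0,0.004,-0.001,0,0,0,0.8],[0,0.006,-0.002,0,0,0,0.8],[0,0.008,-0.002,0,0,0,0.8],[0,0.01,-0.003,0,0,0,0.8],[0.001,0.012,-0.004,0,0,0,0.8],[0.001,0.013,-0.004,0,0,0,0.8],[0.001,0.013,-0.004,0,0,0,0.8],[0.001,0.013,-0.004,0,0,0,0.8],[0.001,0.013,-0.004,0,0,0,0.8]]'
python3 d.py
python3 -m inch '[[0,0.001,0,0,0,0,0.8],[0,0.002,0,0,0,0,0.8],[0,0.003,-0.001,0,0,0,0.8],[0,0.003,-0.001,0,0,0,0.8],[0,0.004,-0.001,0,0,0,0.8],[0,0.004,-0.001,0,0,0,0.8],[0,0.005,-0.001,0,0,0,0.8],[0,0.005,-0.0015,0,0,0,0.8],[0,0.005,-0.0015,0,0,0,0.8],[0,0.005,-0.0015,0,0,0,0.8]]'
python3 d.py
```

```text
time: 14.0
tool_pos: [0.5238, -0.156, 0.1325]
tcp_rot: [-0.148, 0.989, -0.026, 0.004]
force: [-0.4, 0.8, -0.1]
opening: 0.22
gripper_force: 24.6
t 14.0 foot [ 0.5247 -0.1374  0.0714] F [-0.3508  0.7536 -0.1356] M [-0.2895 -0.0125 -0.0474] tilt 16.977726896523965
world x,y,z 1mm = [[0.006657765490945743, -0.00032930294679877763, 0.00010081012472018269], [-0.00034438792679633215, -0.006367612958970377, 0.001944054167217033], [2.605635843963792e-07, -0.0019466661805318931, -0.006376122266560174]]
time: 15.25
tool_pos: [0.5237, -0.1568, 0.1325]
tcp_rot: [-0.148, 0.989, -0.026, 0.004]
force: [-0.2, -0.2, -1.5]
opening: 0.217
gripper_force: 24.6
t 15.25 foot [ 0.5247 -0.1381  0.0714] F [-0.1778 -0.2076 -1.4762] M [-0.3181  0.0613 -0.0029] tilt 16.978685248970095
world x,y,z 1mm = [[0.006657747919731995, -0.00032963327197572863, 0.00010089096964209911], [-0.00034472746659733436, -0.006367563261324471, 0.0019441567661196218], [2.3563134640055064e-07, -0.0019467728330449594, -0.006376089704939888]]
```

```bash
python3 -m inch '[[0,0.001,0,0,0,0,0.8],[0,0.002,0,0,0,0,0.8],[0,0.003,-0.001,0,0,0,0.8],[0,0.003,-0.001,0,0,0,0.8],[0,0.004,-0.001,0,0,0,0.8],[0,0.004,-0.001,0,0,0,0.8],[0,0.005,-0.001,0,0,0,0.8],[0,0.005,-0.0015,0,0,0,0.8],[0,0.005,-0.0015,0,0,0,0.8],[0,0.005,-0.0015,0,0,0,0.8]]'
python3 d.py|head -1
python3 -m inch '[[0,0.001,0,0,0,0,0.8],[0,0.002,0,0,0,0,0.8],[0,0.003,-0.001,0,0,0,0.8],[0,0.003,-0.001,0,0,0,0.8],[0,0.004,-0.001,0,0,0,0.8],[0,0.004,-0.001,0,0,0,0.8],[0,0.005,-0.001,0,0,0,0.8],[0,0.005,-0.0015,0,0,0,0.8],[0,0.005,-0.0015,0,0,0,0.8],[0,0.005,-0.0015,0,0,0,0.8]]'
python3 d.py|head -1
```

```text
time: 16.5
tool_pos: [0.5237, -0.1576, 0.1325]
tcp_rot: [-0.148, 0.989, -0.026, 0.004]
force: [-1.0, 0.5, -0.8]
opening: 0.221
gripper_force: 24.6
t 16.5 foot [ 0.5247 -0.1389  0.0714] F [-0.974   0.4693 -0.8268] M [-0.3649 -0.0336 -0.0304] tilt 16.975013402507678
time: 17.75
tool_pos: [0.5236, -0.1583, 0.1325]
tcp_rot: [-0.148, 0.989, -0.026, 0.004]
force: [-0.3, 0.2, -0.9]
opening: 0.219
gripper_force: 24.6
t 17.75 foot [ 0.5246 -0.1397  0.0714] F [-0.2758  0.1673 -0.8597] M [-0.2401  0.0443  0.0141] tilt 16.977801287089804
```

Run:
```python
from h import *
np.set_printoptions(linewidth=150)
im=vision.snapshot("side"); np.save("side3.npy",im); g=cv2.cvtColor(im,cv2.COLOR_RGB2GRAY)
print("cols 226..248")
for v in range(180,206): print(v,g[v,226:249])
cv2.imwrite("pics/side3.png",cv2.resize(im[165:215,205:265],None,fx=10,fy=10,interpolation=cv2.INTER_CUBIC)[:,:,::-1])
```

```text
cols 226..248
180 [ 47  46  44  43  45  45  46  58  77  73  56  65 146 156 163 162 161 161 157 157 153 157 161]
181 [ 47  46  46  46  45  45  47  47  54  56  48  59 138 149 161 161 161 159 159 158 157 156 156]
182 [ 84 124 119  68  45  48  47  49  48  47  45  53 115 138 148 158 157 158 159 161 158 160 157]
183 [156 164 160  97  45  46  49  46  49  48  45  54 111 156 153 157 158 159 158 161 159 158 138]
184 [169 169 169 129  46  47  48  51  49  49  46  50  94 157 156 157 156 158 159 159 159 159 154]
185 [168 168 166 156  42  47  48  49  48  49  70  71  79 110 141 157 158 157 158 161 160 160 160]
186 [169 169 168 163  92  47  50  49  49  65  75  75  75  73 104 157 156 158 158 160 158 159 160]
187 [168 168 170 166 103  46  46  47  49  69  75  74  78  93 144 158 159 158 158 158 157 159 160]
188 [168 170 170 167 151  44  45  50  61  65  72  75  76  89 157 158 158 157 155 157 158 159 160]
189 [169 168 168 169 166  70  46  52  60  68  70  74  75  82 129 157 157 156 155 157 159 160 158]
190 [170 169 167 132  99  57  47  48  58  65  68  74  74  80 117 156 156 156 157 157 158 155 155]
191 [104
[... 761 characters left out ...]
6 154 154 155]
199 [ 63  62  63  63  71 141 153  94  57  58  61  62  62  61  65 104 151 156 154 153 153 153 152]
200 [ 62  61  62  71 142 157 155 140 114  78  62  65  83 101 116 148 156 154 153 153 153 152 153]
201 [ 62  62  61  66  94  96 100 151 147 142 139 140 143 148 149 155 153 154 155 152 153 153 153]
202 [ 60  61  62  62  61  60  64  91  96  94 100 156 157 155 154 155 154 155 152 152 153 153 153]
203 [ 61  62  64  61  61  60  61  61  61  62  76 156 156 155 154 154 153 151 153 155 153 138  93]
204 [ 63  63  59  60  61  62  61  60  64  64  65 101 155 152 153 154 153 154 153 152 124  91  60]
205 [ 60  58  61  61  62  61  62  64  62  73 139 141 155 153 155 154 155 154 153 126  84  75  95]
```

View pics/side3.png

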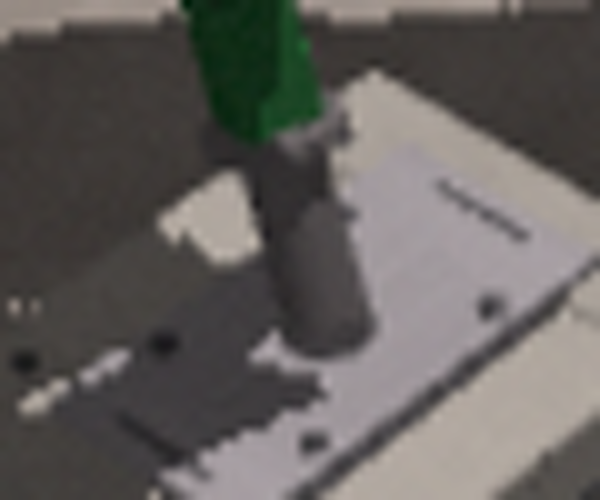

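The pin foot now overlaps the well mouth. The shank's right edge meets the well's right edge at about (242,196), and the well's near lip is still visible at rows 198–200. I'll quantify the remaining offset.

Run:
```python
from h import *
np.set_printoptions(precision=2,suppress=True)
s=monitor.sense();M=rot(s["tcp_rot"]).as_matrix();f=s["tool_pos"]+.0639*M[:,2]
t=np.linspace(0,2*np.pi,73)
def ell(c,a,b,rad): 
    P=np.array([proj("side",c+rad*(np.cos(q)*a+np.sin(q)*b)) for q in t]); return P
P=ell(f,M[:,0],M[:,1],.0097);print("foot",f,P[:,0].min(),P[:,0].max(),P[:,1].max(),P[P[:,1].argmax()])
for c in ([.5247,-.1369,.07],[.5247,-.1389,.07]):
    P=ell(np.array(c),np.eye(3)[0],np.eye(3)[1],.0106);print("well",P[:,0].min(),P[:,0].max(),P[:,1].min(),P[:,1].max())
for d in([1e-3,0,0],[0,1e-3,0],[0,0,1e-3]): print(proj("side",f+d)-proj("side",f))
```

```text
foot [ 0.52 -0.14  0.07] 231.71293209160163 240.11755950868329 198.92768918000357 [234.3  198.93]
well 231.90754059826494 241.33238062869648 194.59087797362932 201.10691261988129
well 231.42657234535912 240.84020548156937 194.1207410785701 200.62129831908
[-0.37  0.19]
[0.24 0.24]
[-0.05 -0.32]
```

```bash
python3 -m inch '[[0,0,0.001,0,0,0,0.8],[0,0,0.002,0,0,0,0.8],[0,0.001,0.003,0,0,0,0.8],[0,0.001,0.003,0,0,0,0.8],[0,0.001,0.004,0,0,0,0.8],[0,0.001,0.004,0,0,0,0.8],[0,0.0015,0.005,0,0,0,0.8],[0,0.0015,0.005,0,0,0,0.8],[0,0.0015,0.005,0,0,0,0.8],[0,0.0015,0.005,0,0,0,0.8]]' 15
python3 d.py|head -1
python3 -m inch '[[0,0,0.001,0,0,0,0.8],[0,0,0.002,0,0,0,0.8],[0,0.001,0.003,0,0,0,0.8],[0,0.001,0.003,0,0,0,0.8],[0,0.001,0.004,0,0,0,0.8],[0,0.001,0.004,0,0,0,0.8],[0,0.0015,0.005,0,0,0,0.8],[0,0.0015,0.005,0,0,0,0.8],[0,0.0015,0.005,0,0,0,0.8],[0,0.0015,0.005,0,0,0,0.8]]' 15
python3 d.py|head -1
```

```text
time: 19.05
tool_pos: [0.5237, -0.1583, 0.1317]
tcp_rot: [-0.148, 0.989, -0.026, 0.004]
force: [0.0, 0.7, -0.1]
opening: 0.223
gripper_force: 14.7
t 19.05 foot [ 0.5246 -0.1397  0.0706] F [ 0.0177  0.7438 -0.0955] M [-0.2319  0.0536 -0.0225] tilt 16.976392849012854
time: 20.3
tool_pos: [0.5236, -0.1583, 0.131]
tcp_rot: [-0.148, 0.989, -0.026, 0.004]
force: [-0.3, 0.7, -0.1]
opening: 0.229
gripper_force: 14.7
t 20.3 foot [ 0.5246 -0.1397  0.0698] F [-0.3152  0.6905 -0.1161] M [-0.2412 -0.0445  0.0109] tilt 16.97812297719231
```

```bash
python3 -m inch '[[0,0,0.001,0,0,0,0.8],[0,0,0.002,0,0,0,0.8],[0,0.001,0.003,0,0,0,0.8],[0,0.001,0.004,0,0,0,0.8],[0,0.001,0.005,0,0,0,0.8],[0,0.001,0.006,0,0,0,0.8],[0,0.002,0.006,0,0,0,0.8],[0,0.002,0.006,0,0,0,0.8],[0,0.002,0.006,0,0,0,0.8],[0,0.002,0.006,0,0,0,0.8]]' 15
python3 d.py|head -1
python3 - <<'E'
from h import *
np.set_printoptions(linewidth=150)
for i in range(4): print(monitor.sense()["force"].round(2))
im=vision.snapshot("side"); np.save("side4.npy",im); g=cv2.cvtColor(im,cv2.COLOR_RGB2GRAY)
for v in range(188,204): print(v,g[v,226:249])
E
```

```text
time: 21.55
tool_pos: [0.5236, -0.1584, 0.13]
tcp_rot: [-0.148, 0.989, -0.026, 0.004]
force: [-0.0, 1.0, -0.3]
opening: 0.224
gripper_force: 14.7
t 21.55 foot [ 0.5246 -0.1397  0.0689] F [-0.0333  0.9793 -0.32  ] M [-0.1876  0.0603 -0.064 ] tilt 16.97830134626107
[-0.03  0.98 -0.32]
[-0.03  0.98 -0.32]
[-0.03  0.98 -0.32]
[-0.03  0.98 -0.32]
188 [169 168 169 165 103  47  49  50  60  49  70  75  80 100 158 158 158 158 156 155 158 159 159]
189 [170 170 170 168 154  46  49  50  62  66  73  75  79  90 158 157 156 155 155 158 159 160 159]
190 [110 169 167 130  99  48  46  52  61  68  73  73  78  82 129 156 155 157 156 159 158 154 156]
191 [ 70 104 100  74  62  51  46  49  61  66  70  71  76  80 116 154 155 157 160 155 155 155 157]
192 [ 66  66  63  62  62  54  45  53  56  63  70  74  77  76  95 158 158 157 156 155 155 155 156]
193 [ 64  63  64  64  63  59  43  50  55  64  68  72  75  76  83 159 158 154 154 154 154 155 156]
194 [ 61  62  62  64  62  60  50  45  55  62  68  72  73  76  80 126 153 153 155 154 154 155 157]
195 [ 65  63  62  60  63  61  51  48  50  58  66  70  73  74  77 102 153 154 154 154 156 157 156]
196 [ 64  61  62  64  62  64  59  45  50  56  65  70  73  73  76  79 122 155 154 156 156 157 155]
197 [ 61  64  63  63  61  61  64  46  47  55  65  67  72  72  74  70 102 155 156 155 156 155 156]
198 [ 61  62  65  63  62  69 136  48  46  52  62  66  69  63  56  66 117 157 156 156 155 156 155]
199 [ 63  62  64  60  71 139 153  94  53  55  62  63  59  61  64 104 149 156 155 154 153 153 154]
200 [ 62  63  62  60  74 158 154 142 113  77  61  65  80 102 116 148 156 154 154 154 153 151 151]
201 [ 62  61  61  61  65  96 100 151 146 140 138 139 144 148 151 156 153 155 153 153 151 152 153]
202 [ 62  62  61  61  60  61  63  94  93  95 101 155 157 156 154 154 154 155 153 153 151 156 153]
203 [ 63  61  62  59  62  61  61  62  60  63  65 103 155 155 154 154 154 151 153 154 154 138  92]
```

```bash
python3 -m inch '[[0,0.001,0,0,0,0,0.8],[0,0.002,0,0,0,0,0.8],[0,0.003,-0.001,0,0,0,0.8],[0,0.003,-0.001,0,0,0,0.8],[0,0.004,-0.001,0,0,0,0.8],[0,0.004,-0.001,0,0,0,0.8],[0,0.005,-0.001,0,0,0,0.8],[0,0.005,-0.0015,0,0,0,0.8],[0,0.005,-0.0015,0,0,0,0.8],[0,0.005,-0.0015,0,0,0,0.8]]'
python3 d.py|head -1
```

```text
time: 22.85
tool_pos: [0.5235, -0.1591, 0.13]
tcp_rot: [-0.148, 0.989, -0.026, 0.004]
force: [-0.9, 0.9, -0.9]
opening: 0.223
gripper_force: 14.7
t 22.85 foot [ 0.5245 -0.1405  0.0689] F [-0.9001  0.8944 -0.857 ] M [0.0264 0.0553 0.054 ] tilt 16.97901291404841
```

```bash
python3 -m inch '[[0,-0.002,0.001,0,0,0,0.8],[-0.001,-0.003,0.001,0,0,0,0.8],[-0.002,-0.003,0.001,0,0,0,0.8],[-0.003,-0.003,0.001,0,0,0,0.8],[-0.003,-0.003,0.001,0,0,0,0.8],[-0.004,-0.003,0.001,0,0,0,0.8],[-0.005,-0.003,0.001,0,0,0,0.8],[-0.005,-0.003,0.001,0,0,0,0.8],[-0.005,-0.003,0.001,0,0,0,0.8],[-0.005,-0.003,0.001,0,0,0,0.8]]' 20
python3 d.py|head -1
python3 -m inch '[[0,0,0,0,0,0,0.8],[-0.001,0,0,0,0,0,0.8],[-0.002,0,0,0,0,0,0.8],[-0.003,0,0,0,0,0,0.8],[-0.003,0,0,0,0,0,0.8],[-0.004,0,0,0,0,0,0.8],[-0.005,0,0,0,0,0,0.8],[-0.005,0,0,0,0,0,0.8],[-0.005,0,0,0,0,0,0.8],[-0.005,0,0,0,0,0,0.8]]'
python3 d.py|head -1
```

```text
time: 24.1
tool_pos: [0.5229, -0.1586, 0.13]
tcp_rot: [-0.148, 0.989, -0.026, 0.004]
force: [-0.1, 0.8, -0.9]
opening: 0.227
gripper_force: 19.7
t 24.1 foot [ 0.5239 -0.14    0.0689] F [-0.0616  0.7819 -0.9479] M [-0.1123  0.0324  0.0015] tilt 16.974449875788103
time: 25.35
tool_pos: [0.5221, -0.1586, 0.13]
tcp_rot: [-0.148, 0.989, -0.026, 0.004]
force: [-0.2, -0.6, 0.3]
opening: 0.219
gripper_force: 19.7
t 25.35 foot [ 0.5231 -0.14    0.0689] F [-0.1951 -0.6466  0.3443] M [-0.1456 -0.0619 -0.0465] tilt 16.974564239245385
```

```bash
python3 -m inch '[[0,0,0,0,0,0,0.8],[-0.001,0,0,0,0,0,0.8],[-0.002,0,0,0,0,0,0.8],[-0.003,0,0,0,0,0,0.8],[-0.003,0,0,0,0,0,0.8],[-0.004,0,0,0,0,0,0.8],[-0.005,0,0,0,0,0,0.8],[-0.005,0,0,0,0,0,0.8],[-0.005,0,0,0,0,0,0.8],[-0.005,0,0,0,0,0,0.8]]'
python3 d.py|head -1
python3 - <<'E'
from h import *
im=vision.snapshot("side"); np.save("side5.npy",im); g=cv2.cvtColor(im,cv2.COLOR_RGB2GRAY)
np.set_printoptions(linewidth=150)
for v in range(188,203): print(v,g[v,226:249])
E
```

```text
time: 26.6
tool_pos: [0.5214, -0.1586, 0.13]
tcp_rot: [-0.148, 0.989, -0.026, 0.004]
force: [1.3, 0.0, -0.9]
opening: 0.227
gripper_force: 19.6
t 26.6 foot [ 0.5223 -0.1399  0.0689] F [ 1.2537  0.0429 -0.9357] M [-0.236  -0.0728 -0.0056] tilt 16.976554166430315
188 [169 169 169 167 152  42  47  49  60  69  68  75  76  86 158 157 156 155 156 154 158 156 161]
189 [109 170 169 168 167  68  47  50  63  67  70  74  77  81 144 157 158 154 154 156 158 159 157]
190 [ 71 108 167 129 100  56  45  51  61  68  72  74  77  80 123 156 153 157 158 158 158 156 155]
191 [ 67  71 102  78  63  51  46  50  59  66  70  73  75  80 104 155 157 158 158 157 154 155 154]
192 [ 68  64  63  62  64  59  45  47  56  64  69  74  76  76  86 155 159 157 155 154 157 154 156]
193 [ 63  62  63  62  64  59  47  48  54  61  67  70  74  76  79 141 158 154 154 154 154 154 156]
194 [ 61  63  63  65  62  60  51  46  48  61  66  72  75  76  80 120 154 154 154 155 155 154 159]
195 [ 62  64  62  64  64  62  55  46  51  59  68  71  75  74  78  95 154 154 155 154 155 156 156]
196 [ 63  61  62  62  64  63  59  44  49  58  64  69  71  73  78  77 123 155 154 156 157 157 156]
197 [ 62  63  62  62  61  61  61  49  49  55  64  67  71  72  75  71 103 155 157 156 154 155 156]
198 [ 63  63  64  62  62  69 134  50  48  53  61  68  71  70  55  68 118 156 156 156 156 155 155]
199 [ 60  59  61  62  70 141 154  94  52  55  57  63  63  63  65 104 150 157 154 155 155 154 153]
200 [ 64  62  60  62  64 101 152 140 113  76  60  63  80 100 115 148 155 154 155 155 154 152 153]
201 [ 62  59  61  61  62  65  93  92  81  66  70 140 143 149 149 155 153 154 153 152 152 151 154]
202 [ 60  64  61  61  59  60  62  60  60  64  66 102 155 155 156 152 154 153 152 151 153 154 153]
```

```bash
python3 -m inch '[[0.002,0,0,0,0,0,0.8],[0.004,-0.001,0,0,0,0,0.8],[0.006,-0.001,0,0,0,0,0.8],[0.009,-0.002,0,0,0,0,0.8],[0.012,-0.002,0,0,0,0,0.8],[0.015,-0.003,0,0,0,0,0.8],[0.018,-0.003,0,0,0,0,0.8],[0.02,-0.003,0,0,0,0,0.8],[0.022,-0.003,0,0,0,0,0.8],[0.022,-0.003,0,0,0,0,0.8]]' 20
python3 d.py|head -1
python3 - <<'E'
from h import *
im=vision.snapshot("side"); np.save("side6.npy",im); g=cv2.cvtColor(im,cv2.COLOR_RGB2GRAY)
np.set_printoptions(linewidth=150)
for v in range(186,200): print(v,g[v,226:249])
E
python3 d.py .5249 -.1395 .0674
```

```text
time: 27.9
tool_pos: [0.5246, -0.1582, 0.1301]
tcp_rot: [-0.148, 0.989, -0.026, 0.004]
force: [0.2, -0.0, -0.7]
opening: 0.222
gripper_force: 19.7
t 27.9 foot [ 0.5256 -0.1396  0.069 ] F [ 0.1658 -0.0037 -0.7242] M [-0.1107  0.0569 -0.0117] tilt 16.983673227385232
186 [168 169 167 152  46  48  49  48  47  50  66  76  75  77 105 158 155 160 159 158 161 160 160]
187 [169 168 170 165  75  48  47  49  49  51  74  77  77  90 144 157 160 158 158 158 159 159 158]
188 [170 168 169 164  98  45  48  49  47  48  73  76  79 113 157 158 158 157 155 156 158 159 160]
189 [168 169 169 168 154  47  47  48  52  64  73  76  77  95 158 158 155 155 154 156 159 159 157]
190 [171 169 166 128  98  46  48  51  59  69  73  73  78  83 141 156 154 157 156 159 158 157 156]
191 [103 105 103  77  63  50  44  49  61  68  71  73  72  80 122 154 155 158 158 157 155 157 156]
192 [ 66  64  61  64  62  50  47  48  57  65  70  73  75  81 105 156 159 158 154 155 156 156 157]
193 [ 61  61  62  63  64  59  44  48  56  63  67  72  73  77  87 156 157 154 154 153 154 153 155]
194 [ 60  62  62  65  64  59  52  46  54  62  67  7
[... 220 characters left out ...]
4 154 157 156 156 154]
197 [ 61  62  62  63  62  62  62  45  49  55  62  68  73  73  75  70 102 156 157 156 155 155 155]
198 [ 63  63  62  62  62  61  62  51  45  51  60  67  68  64  57  66 117 157 157 156 154 157 156]
199 [ 62  63  62  61  72 139 140  94  52  56  60  64  61  60  63 103 150 155 154 155 155 154 154]
t 27.95 foot [ 0.5256 -0.1396  0.069 ] F [-0.3392  1.6019 -1.2261] M [-0.0848  0.0342 -0.0234] tilt 16.982899945347143
shift [-0.0045  0.0027  0.0102]
world x,y,z 1mm = [[0.0066577715720293265, -0.0003295312009243287, 9.965604216501e-05], [-0.0003442691544728314, -0.006367425195708074, 0.0019446900963354054], [-9.425503627535626e-07, -0.001947241641174463, -0.0063759464824384654]]
```

```bash
cat > e.py <<'E'
import sys
from h import *
# e.py x y z tilt ... : shift+turn (tool units) bringing the foot there at that tilt, several targets allowed
np.set_printoptions(precision=4,suppress=True)
s=monitor.sense();r=rot(s["tcp_rot"]);z=r.as_matrix()[:,2];f=s["tool_pos"]+.0639*z;now=np.degrees(np.arctan2(z[1],-z[2]))
print("t",round(s["time"],2),"foot",f,"F",s["force"].round(2),"M",s["ft_torque"].round(3),"tilt",now)
a=np.array(sys.argv[1:],float).reshape(-1,4)
for *p,t in a:
    d=t-now; r2=r*R.from_euler("x",d,degrees=True)
    print(p,t,"->",r.inv().apply(np.array(p)-.0639*r2.as_matrix()[:,2]-s["tool_pos"])/.15,"turn x",d/60)
E
python3 e.py .5252 -.1396 .0685 15.5 .5249 -.1395 .0676 14 .5249 -.1396 .067 11 .5249 -.1397 .066 8
```

```text
t 27.95 foot [ 0.5256 -0.1396  0.069 ] F [-0.34  1.6  -1.23] M [-0.085  0.034 -0.023] tilt 16.9619230900721
[np.float64(0.5252), np.float64(-0.1396), np.float64(0.0685)] 15.5 -> [-0.0025 -0.0098  0.0032] turn x -0.024365384834535025
[np.float64(0.5249), np.float64(-0.1395), np.float64(0.0676)] 14.0 -> [-0.0045 -0.0197  0.0095] turn x -0.04936538483453502
[np.float64(0.5249), np.float64(-0.1396), np.float64(0.067)] 11.0 -> [-0.0045 -0.0401  0.0149] turn x -0.09936538483453503
[np.float64(0.5249), np.float64(-0.1397), np.float64(0.066)] 8.0 -> [-0.0044 -0.0597  0.024 ] turn x -0.14936538483453501
```

```bash
python3 -m inch '[[-0.001,-0.003,0.001,-0.007,0,0,0.8],[-0.002,-0.006,0.002,-0.014,0,0,0.8],[-0.002,-0.01,0.003,-0.024,0,0,0.8],[-0.003,-0.012,0.005,-0.03,0,0,0.8],[-0.004,-0.015,0.006,-0.037,0,0,0.8],[-0.004,-0.017,0.008,-0.043,0,0,0.8],[-0.004,-0.02,0.0095,-0.049,0,0,0.8],[-0.004,-0.02,0.0095,-0.049,0,0,0.8],[-0.004,-0.02,0.0095,-0.049,0,0,0.8],[-0.004,-0.02,0.0095,-0.049,0,0,0.8]]' 20
python3 e.py .5249 -.1395 .0668 11 .5249 -.1397 .066 7 .5249 -.1398 .0655 4  .5249 -.1399 .065 0
```

```text
time: 29.2
tool_pos: [0.5242, -0.155, 0.1296]
tcp_rot: [-0.122, 0.992, -0.026, 0.003]
force: [-0.3, 1.1, -0.8]
opening: 0.221
gripper_force: 19.7
t 29.2 foot [ 0.525  -0.1396  0.0676] F [-0.35  1.11 -0.75] M [-0.081 -0.013 -0.019] tilt 14.024067292450958
[np.float64(0.5249), np.float64(-0.1395), np.float64(0.0668)] 11.0 -> [-0.0008 -0.0215  0.0057] turn x -0.0504011215408493
[np.float64(0.5249), np.float64(-0.1397), np.float64(0.066)] 7.0 -> [-0.0007 -0.0485  0.0132] turn x -0.11706778820751597
[np.float64(0.5249), np.float64(-0.1398), np.float64(0.0655)] 4.0 -> [-0.0006 -0.0691  0.0196] turn x -0.16706778820751597
[np.float64(0.5249), np.float64(-0.1399), np.float64(0.065)] 0.0 -> [-0.0006 -0.0968  0.0288] turn x -0.23373445487418262
```

```bash
python3 -m inch '[[0,-0.005,0.001,-0.012,0,0,0.8],[0,-0.01,0.003,-0.025,0,0,0.8],[0,-0.016,0.004,-0.038,0,0,0.8],[0,-0.0215,0.006,-0.05,0,0,0.8],[0,-0.028,0.008,-0.067,0,0,0.8],[0,-0.035,0.01,-0.084,0,0,0.8],[0,-0.042,0.012,-0.1,0,0,0.8],[-0.001,-0.0485,0.013,-0.117,0,0,0.8],[-0.001,-0.0485,0.013,-0.117,0,0,0.8],[-0.001,-0.0485,0.013,-0.117,0,0,0.8]]' 20
python3 e.py .5249 -.1399 .0655 4  .5249 -.14 .065 0
```

```text
time: 30.45
tool_pos: [0.5244, -0.1475, 0.1295]
tcp_rot: [-0.061, 0.998, -0.026, 0.001]
force: [0.9, 0.3, -1.0]
opening: 0.22
gripper_force: 19.7
t 30.45 foot [ 0.5248 -0.1397  0.0661] F [ 0.91  0.27 -1.  ] M [0.093 0.061 0.009] tilt 7.005694676121055
[np.float64(0.5249), np.float64(-0.1399), np.float64(0.0655)] 4.0 -> [ 0.0007 -0.0208  0.0041] turn x -0.050094911268684254
[np.float64(0.5249), np.float64(-0.14), np.float64(0.065)] 0.0 -> [ 0.0008 -0.0493  0.01  ] turn x -0.11676157793535093
```

```bash
python3 -m inch '[[0,-0.006,0.001,-0.015,0,0,0.8],[0,-0.012,0.002,-0.03,0,0,0.8],[0,-0.019,0.004,-0.045,0,0,0.8],[0,-0.025,0.005,-0.06,0,0,0.8],[0.001,-0.031,0.006,-0.075,0,0,0.8],[0.001,-0.038,0.008,-0.09,0,0,0.8],[0.001,-0.044,0.009,-0.105,0,0,0.8],[0.001,-0.049,0.01,-0.117,0,0,0.8],[0.001,-0.049,0.01,-0.117,0,0,0.8],[0.001,-0.049,0.01,-0.117,0,0,0.8]]' 20
python3 e.py .5249 -.14 .062 0
python3 - <<'E'
from h import *
im=vision.snapshot("side"); np.save("side7.npy",im)
cv2.imwrite("pics/side7.png",cv2.resize(im[150:215,200:270],None,fx=8,fy=8,interpolation=cv2.INTER_CUBIC)[:,:,::-1])
E
```

```text
time: 31.7
tool_pos: [0.525, -0.1401, 0.1289]
tcp_rot: [0.0, 1.0, -0.026, -0.0]
force: [0.1, 1.2, -0.6]
opening: 0.223
gripper_force: 19.7
t 31.7 foot [ 0.525  -0.1401  0.065 ] F [ 0.13  1.18 -0.57] M [ 0.183  0.015 -0.038] tilt -0.004855131650553279
[np.float64(0.5249), np.float64(-0.14), np.float64(0.062)] 0.0 -> [-0.0006 -0.0006  0.0201] turn x 8.091886084255466e-05
```

View pics/side7.png

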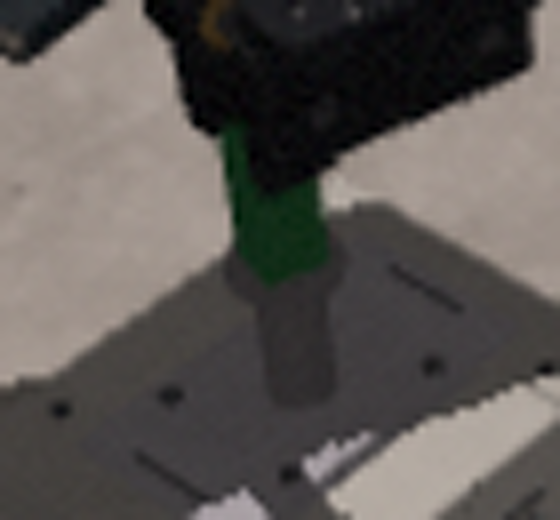

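The pin is upright with its foot in the well mouth at about (300,405) of the crop. Next I slide it down gently.

```bash
python3 -m inch '[[0,-0.001,0,0,0,0,0.8],[0,-0.002,0.002,0,0,0,0.8],[0,-0.003,0.004,0,0,0,0.8],[0,-0.003,0.007,0,0,0,0.8],[0,-0.003,0.01,0,0,0,0.8],[0,-0.003,0.013,0,0,0,0.8],[0,-0.003,0.016,0,0,0,0.8],[0,-0.003,0.02,0,0,0,0.8],[0,-0.003,0.02,0,0,0,0.8],[0,-0.003,0.02,0,0,0,0.8]]' 15
python3 e.py
```

```text
time: 33.0
tool_pos: [0.525, -0.1395, 0.1259]
tcp_rot: [0.0, 1.0, -0.026, -0.0]
force: [0.3, -0.2, -1.0]
opening: 0.228
gripper_force: 14.7
t 33.0 foot [ 0.525  -0.1395  0.062 ] F [ 0.35 -0.19 -1.02] M [ 0.032  0.021 -0.007] tilt -0.0025897002728853744
```

```bash
python3 -m inch '[[0,0,0.006,0,0,0,0.8],[0,0,0.012,0,0,0,0.8],[0,0,0.018,0,0,0,0.8],[0,0,0.025,0,0,0,0.8],[0,0,0.032,0,0,0,0.8],[0,0,0.04,0,0,0,0.8],[0,0,0.047,0,0,0,0.8],[0,0,0.053,0,0,0,0.8],[0,0,0.053,0,0,0,0.8],[0,0,0.053,0,0,0,0.8]]' 15
python3 e.py
```

```text
time: 34.25
tool_pos: [0.525, -0.1396, 0.118]
tcp_rot: [0.0, 1.0, -0.026, 0.0]
force: [0.2, -0.8, -0.2]
opening: 0.225
gripper_force: 14.7
t 34.25 foot [ 0.525  -0.1396  0.0541] F [ 0.16 -0.79 -0.23] M [0.057 0.019 0.001] tilt -0.0029466138389682775
```

```bash
python3 -m inch '[[0,0,0.01,0,0,0,0.8],[0,0,0.02,0,0,0,0.8],[0,0,0.03,0,0,0,0.8],[0,0,0.04,0,0,0,0.8],[0,0,0.05,0,0,0,0.8],[0,0,0.06,0,0,0,0.8],[0,0,0.07,0,0,0,0.8],[0,0,0.08,0,0,0,0.8],[0,0,0.08,0,0,0,0.8],[0,0,0.08,0,0,0,0.8]]' 15
python3 e.py
```

```text
time: 35.5
tool_pos: [0.5251, -0.1395, 0.1059]
tcp_rot: [0.0, 1.0, -0.026, -0.0]
force: [0.0, 0.6, -0.2]
opening: 0.225
gripper_force: 14.7
t 35.5 foot [ 0.5251 -0.1395  0.042 ] F [ 0.04  0.65 -0.23] M [ 0.102  0.021 -0.001] tilt -0.001881030218969803
```

```bash
python3 -m inch '[[0,0,0.01,0,0,0,0.8],[0,0,0.02,0,0,0,0.8],[0,0,0.03,0,0,0,0.8],[0,0,0.04,0,0,0,0.8],[0,0,0.05,0,0,0,0.8],[0,0,0.06,0,0,0,0.8],[0,0,0.07,0,0,0,0.8],[0,0,0.08,0,0,0,0.8],[0,0,0.08,0,0,0,0.8],[0,0,0.08,0,0,0,0.8]]' 15
python3 e.py
python3 -m inch '[[0,0,0.002,0,0,0,0.8],[0,0,0.004,0,0,0,0.8],[0,0,0.006,0,0,0,0.8],[0,0,0.008,0,0,0,0.8],[0,0,0.01,0,0,0,0.8],[0,0,0.012,0,0,0,0.8],[0,0,0.014,0,0,0,0.8],[0,0,0.016,0,0,0,0.8],[0,0,0.018,0,0,0,0.8],[0,0,0.02,0,0,0,0.8]]' 10
python3 e.py
```

```text
time: 36.75
tool_pos: [0.5249, -0.1395, 0.0939]
tcp_rot: [0.0, 1.0, -0.026, -0.0]
force: [0.6, 0.5, -2.2]
opening: 0.223
gripper_force: 14.7
t 36.75 foot [ 0.5249 -0.1395  0.03  ] F [ 0.56  0.55 -2.17] M [0.171 0.022 0.002] tilt -0.0028806394014445065
time: 38.0
tool_pos: [0.5251, -0.1395, 0.0909]
tcp_rot: [0.0, 1.0, -0.026, 0.0]
force: [-0.3, 1.3, -0.2]
opening: 0.232
gripper_force: 9.8
t 38.0 foot [ 0.5251 -0.1395  0.027 ] F [-0.26  1.27 -0.18] M [0.251 0.066 0.025] tilt -0.0012154485457518789
```

```bash
python3 -m inch '[[0,-0.001,0.001,0,0,0,0.8],[0,-0.002,0.002,0,0,0,0.8],[0,-0.002,0.004,0,0,0,0.8],[0,-0.002,0.005,0,0,0,0.8],[0,-0.002,0.007,0,0,0,0.8],[0,-0.002,0.009,0,0,0,0.8],[0,-0.002,0.011,0,0,0,0.8],[0,-0.002,0.012,0,0,0,0.8],[0,-0.002,0.013,0,0,0,0.8],[0,-0.002,0.013,0,0,0,0.8]]' 10
python3 e.py
python3 -m inch '[[0,0,0.001,0,0,0,0.8],[0,0,0.001,0,0,0,0.8],[0,0,0.002,0,0,0,0.8],[0,0,0.003,0,0,0,0.8],[0,0,0.004,0,0,0,0.8],[0,0,0.005,0,0,0,0.8],[0,0,0.006,0,0,0,0.8],[0,0,0.006,0,0,0,0.8],[0,0,0.006,0,0,0,0.8],[0,0,0.006,0,0,0,0.8]]' 8
python3 e.py
```

```text
time: 39.25
tool_pos: [0.5253, -0.1392, 0.0891]
tcp_rot: [0.0, 1.0, -0.026, 0.0]
force: [0.3, 1.2, 0.1]
opening: 0.23
gripper_force: 9.8
t 39.25 foot [ 0.5253 -0.1392  0.0252] F [0.27 1.17 0.15] M [ 0.125  0.003 -0.036] tilt -0.002757835094211993
time: 40.5
tool_pos: [0.5256, -0.1388, 0.0887]
tcp_rot: [-0.0, 1.0, -0.026, 0.001]
force: [-0.2, 2.7, 8.4]
opening: 0.226
gripper_force: 7.9
t 40.5 foot [ 0.5257 -0.1388  0.0248] F [-0.18  2.67  8.39] M [ 0.52   0.089 -0.012] tilt 0.018430258989074043
```

```bash
python3 -m inch '[[0,0,-0.002,0,0,0,0.8],[0,0,-0.003,0,0,0,0.8],[0,0,-0.003,0,0,0,0.5],[0,0,-0.003,0,0,0,0.2],[0,0,-0.003,0,0,0,0],[0,0,-0.003,0,0,0,0],[0,0,-0.003,0,0,0,0],[0,0,-0.003,0,0,0,0],[0,0,-0.003,0,0,0,0],[0,0,-0.003,0,0,0,0]]'
python3 e.py
python3 -m inch '[[0,0,-0.05,0,0,0,0],[0,0,-0.1,0,0,0,0],[0,0,-0.2,0,0,0,0],[0,0,-0.35,0,0,0,0],[0,0,-0.5,0,0,0,0],[0,0.1,-0.7,0,0,0,0],[0,0.4,-0.8,0,0,0,0],[0,0.7,-0.8,0,0,0,0],[0,0.9,-0.8,0,0,0,0],[0,1,-0.8,0,0,0,0]]'
python3 - <<'E'
from h import *
a=vision.snapshot("side")
cv2.imwrite("pics/side8.png",cv2.resize(a[150:240,190:300],None,fx=6,fy=6,interpolation=cv2.INTER_CUBIC)[:,:,::-1])
E
```

```text
time: 41.75
tool_pos: [0.5251, -0.1392, 0.0886]
tcp_rot: [0.0, 1.0, -0.026, 0.0]
force: [0.1, -1.2, -0.2]
opening: 0.499
gripper_force: 0.0
t 41.75 foot [ 0.5251 -0.1392  0.0247] F [ 0.14 -1.17 -0.19] M [0.006 0.021 0.009] tilt -0.0030106987264006935
time: 43.0
tool_pos: [0.5168, -0.2912, 0.2095]
tcp_rot: [0.001, 1.0, -0.027, 0.0]
force: [1.0, 0.5, 0.0]
opening: 0.499
gripper_force: 0.0
```

View pics/side8.png

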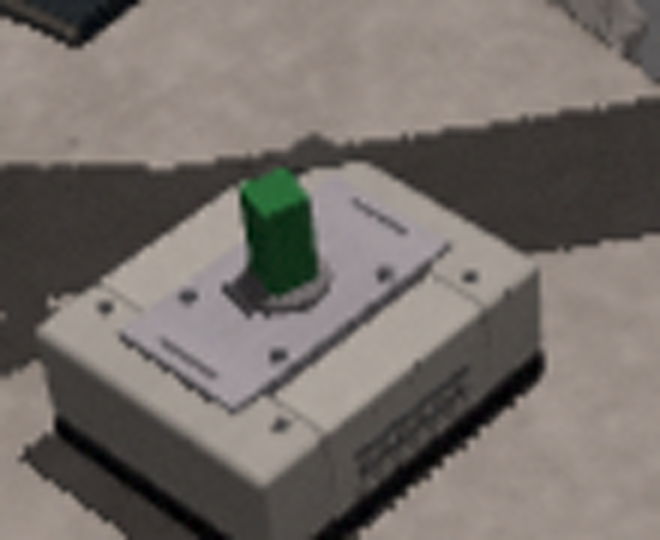

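The pin stands upright in the well, with its flange flat on the plate at crop (285,290). The gripper is clear, so I'm handing in.

```bash
python3 -c "
from rig import order
print(order.hand_in())"
```

```text
the job is handed in; nothing more can be done
None
```

The go pin went into the well tilted about 17°, was straightened and slid home until the flange seated at about 8 N on the wrist sensor, then released; the job was handed in at about 43 s, with no verdict returned.

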